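# Lay a standing fire brick down on its rest

### The job

The fire brick stands on end on the tipping stand; lay it down on its side for use as a sloping soldering surface: push its top over towards the black rubber rest bar with a finger, and let it down gently, leaning on a finger on the other side, with its foot kept by the heel stop, until it lies on the bar. It must not drop or slam down, and do not grip or lift it: it only tips about its foot. Then take the fingers clear and leave everything else alone.

Things in the scene. Friction and masses are not known exactly. Their poses are not given: they have to be found in the camera images.
- brick: grey-brown fire brick, a plain block 105 x 160 x 42 mm (its own x, y, z), about 0.55 kg. It starts standing on end on the stand: y (160 mm) points up, x (105 mm) runs across the stand, z (42 mm) points horizontally towards the heel stop. Origin: centre of the 105 x 160 mm face that looks towards the rest bar (the brick fills z = 0 to 42 mm). It may be pushed, leaned on and slid by the fingers; it tips over the edge at brick_foot.
- brick_foot (a point): middle of the brick's bottom edge on the rest-bar side, the edge it pivots on (brick's own point 0, -80, 0 mm)
- brick_head (a point): middle of the brick's top edge on the rest-bar side (brick's own point 0, +80, 0 mm)
- stand: fixed, bolted-down tipping stand. Base plate 250 x 135 x 10 mm painted blue; origin at the centre of its underside on the table, z up, x along the stand in the direction in which the brick is to be laid (from heel stop towards rest bar), y across it. The brick's foot stands on the plate (10 mm above the table) with brick_foot about 60 mm to the -x side of the origin. Nothing stands beyond the rest bar on the stand: there is free room for a finger past the brick's head.
- heel_stop (a point): top middle of the inner face of the heel stop, a dark steel bar across the stand (at x = -105 mm in the stand's frame, 12 mm thick, 115 mm wide, its top 26 mm above the plate). The brick stands 1 to 5 mm in front of it; it keeps the foot from kicking back while the brick's weight leans on a finger.
- rest_bar: fixed black rubber round bar across the stand, 24 mm diameter, 118 mm wide, origin on its axis at its middle: 60 mm to the +x side of the stand's origin and 36.4 mm above the table. Laid down, the brick slopes about 18 degrees: foot on the plate, underside on the bar, its head about 20 mm past the bar and its lower head edge about 59 mm above the table.
- brass_bar: square brass bar lying flat, 12x110x12 mm; a bystander, to be left alone. Origin: centre of its underside
- steel_block: dark steel block, 60x68x66 mm; a bystander, to be left alone. Origin: centre of its underside
- tape: roll of tan tape lying flat, 104 mm across, 25 mm tall; a bystander, to be left alone. Origin: centre of its underside
- screwdriver: yellow-handled screwdriver lying down, 175 mm long; a bystander, to be left alone. Origin: centre of its underside as it lies
- graver: orange-handled graver (a hand tool like a screwdriver) lying down, 190 mm long; a bystander, to be left alone. Origin: centre of its underside as it lies

How it is judged:
By the outcome, as a careful person would: the job done as asked, in the order asked, and still so for the second after the job is handed in, with the robot touching nothing.
It also fails if it takes over 42 s, if anything falls off the work surface, if the arm or the gripper's body presses on something with over 40 N, if the wrist force passes 120 N, or if a joint passes its speed limit or range.

### The arm

A 6-joint arm with a two-finger parallel gripper is mounted at the origin on a cart in front of the work surface, level with it; the furniture and walls round the work are solid. World frame = base frame: x ahead of the robot, y to its left, z up, the work surface at z = 0. Lengths are in m, angles in degrees, forces in N, time in s.
With the tool pointing down it reaches from about 0.25 to 0.775 m from the base axis. Payload 4 kg.
Tool frame: the origin (TCP) lies midway between the tips of the shut fingers; the grasp point (between the pads) lies 19 mm behind it (pinch_z is the distance from the TCP to the grasp point, in m); z points along the fingers, y is the direction in which the jaws open and shut (so a half turn about z gives the same grasp; the last joint's range is limited). The gripper opens to 85 mm and grips with 20 to 120 N. Pads are 22 mm wide; open, the fingers measure 114 mm over their backs; the gripper's body (76 mm by 85 mm) begins 54 mm behind the grasp point. The pads swing forward as they close: fully open they stand 13 mm farther back than shut.
Start: joints at [-73.287, 4.996, 78.535, -0, 96.463, -5.907], TCP at [0.212, -0.508, 0.231] pointing down, gripper open.
Joint ranges: [-177.83, 177.83], [-43.37, 116.18], [15.69, 146.23], [-61.86, 241.86], [9.47, 152.12], [-147.06, 147.06]. Speed limits (degrees/s): [159.86, 159.86, 180, 180, 180, 180].

### API

Orientations are given as a 3x3 rotation matrix whose columns are the frame's x, y, z axes.
In Python, from cell import observe, snapshot, close_job, pinch_z gives the robot as it stands.
- The arm moves only by the tool carry_out, never from a script. Its argument "targets" is a list of rows, each a list of 7 numbers: the shift along the tool's x, y, z in m, then the turn, a rotation vector about the tool's x, y, z in degrees, then the gripper command: -1 is fully open, 1 is shut, values between are in proportion. A call has exactly 10 rows; each row shifts and turns the pose as measured when the row begins, along the tool's axes as they then stand; what a row does not reach is not made up. A row lasts 1/12 s, in which the tool goes at most 41.7 mm and 7.16 degrees, less where a joint would pass 70% of its speed; a pose out of reach is approached as far as the arm can. A call is refused whole if a number of a shift passes 0.0417 or a number of a turn 7.16, either way. A call with a gripper value outside its range is refused whole. The fingers move at their own pace and stop on an object; the grip force is fixed at half the most. Time passes only in rows, so rows that do not move let the fingers close, or fill a call up. It gives the time, the measured TCP pose, the force and the opening at its end, in the units of the state.
- observe(): the state, without advancing time (a new reading comes with each control period).
- snapshot(name): name is "scene" or "top"; returns a dict with "pixels" (420x560x3 uint8, red, green, blue), "camera_matrix" (3x3 intrinsics, pixels), "distortion" ([k1, k2, p1, p2, k3] as OpenCV has them; the pictures are not rectified), "R" (3x3) and "t" (3): a world point X has camera coordinates R X + t. Camera axes: x right, y down, z forward; pixel columns grow to the right and rows downward; lengths in m; the calibration is good to about 2 mm. A picture is of the moment at which its call begins. There is no depth.
- close_job(): hands the job in, once; it reports no verdict.
The state is a dict: "clock": time; "joint_pos": joint angles; "qvel": joint speeds; "tau": joint torques, N m; "tool_pos": TCP position; "orientation": TCP orientation; "force": force on the tool from outside, world axes, zero at the start; "moment": the same for the moment, N m; "opening": finger opening in m.
Only numpy, scipy, OpenCV 4.12 (cv2) and the standard library are available. Lean on these libraries where they do the work, as an engineer would, in place of code of your own. Each camera call takes 0.05 s, during which the arm holds its last target.

## Working session

There is one attempt and no reset: what is moved stays moved. The work goes in short steps, Python scripts to look and compute and a tool call to move; the robot and the scene stay as the last step left them, time stands still between calls to the robot, and variables do not carry over. Pictures are saved under pics/ and viewed, and the job is handed in when it is done.

Besides the shell and the picture viewer there is one more tool, called after "Call:" as name([rows], argument=value, ...), one row to a line, values as JSON. carry_out: Moves the arm, as the interface text tells. Its arguments: {"type":"object","properties":{"targets":{"type":"array","items":{"type":"array","items":{"type":"number"}}}},"required":["targets"]}

```bash
mkdir -p pics; ls
python3 - <<'E'
from cell import *
import cv2,numpy as np
s=observe();print({k:np.round(v,3).tolist() for k,v in s.items()}, pinch_z)
for n in("scene","top"):
    d=snapshot(n);cv2.imwrite(f"pics/{n}0.png",cv2.cvtColor(d["pixels"],cv2.COLOR_RGB2BGR))
    print(n,d["camera_matrix"],d["distortion"],d["R"],d["t"])
E
```

```text
pics
{'clock': 0.0, 'joint_pos': [-73.287, 5.041, 78.627, -0.0, 96.462, -5.907], 'qvel': [-0.009, -0.067, -0.022, -0.037, -0.067, -0.037], 'tau': [-0.0, -35.186, -31.328, -0.0, 0.011, -0.0], 'tool_pos': [0.211, -0.507, 0.23], 'orientation': [[0.923, 0.385, -0.001], [0.385, -0.923, 0.002], [0.0, -0.002, -1.0]], 'force': [0.491, -0.63, -0.137], 'moment': [-0.004, -0.035, 0.018], 'opening': 0.085} 0.0187
scene [[531.96606678   0.         276.64634261]
 [  0.         531.96606678 212.44516115]
 [  0.           0.           1.        ]] [0.00212103 0.         0.         0.         0.        ] [[ 0.83739028 -0.54658754 -0.00442595]
 [-0.23818233 -0.35759132 -0.9029937 ]
 [ 0.49198242  0.75721233 -0.42963099]] [-0.61431377  0.19870328  1.69763145]
top [[471.12489432   0.         279.00247373]
 [  0.         471.12489432 218.76811988]
 [  0.           0.           1.        ]] [-0.0072112  0.         0.         0.         0.       ] [[-0.01230898 -0.99970328 -0.0210199 ]
 [-0.98252256  0.01599685 -0.18545492]
 [ 0.18573615  0.01836976 -0.98242793]] [-0.17563332  0.61445874  1.31097071]
```

View pics/scene0.png

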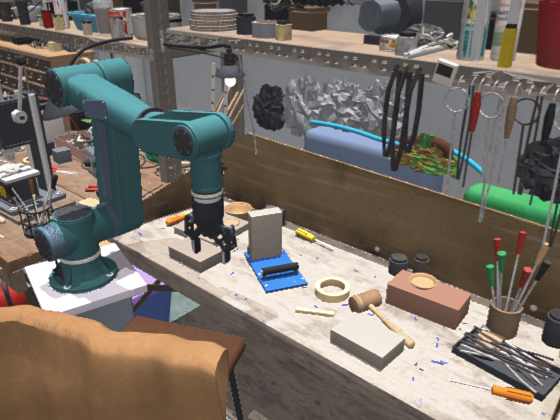

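View pics/top0.png

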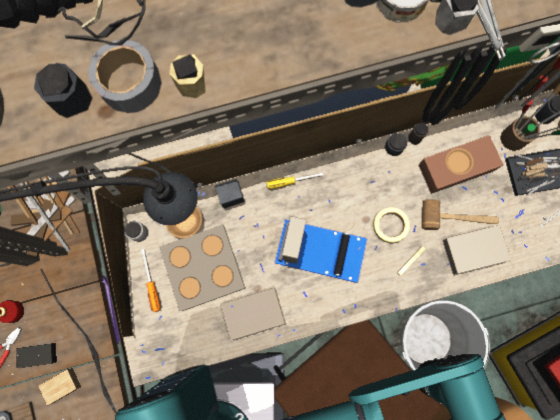

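The scene view shows the brick upright at about (265,233) on the blue stand. In the top view the stand is centred near (321,250) and the black bar is at (342,255). I'll zoom in next.

Run:
```python
import cv2
a=cv2.imread("pics/top0.png")[205:295,260:380];cv2.imwrite("pics/topz.png",cv2.resize(a,None,fx=6,fy=6,interpolation=cv2.INTER_CUBIC))
a=cv2.imread("pics/scene0.png")[195:300,230:350];cv2.imwrite("pics/scz.png",cv2.resize(a,None,fx=5.5,fy=5.5,interpolation=cv2.INTER_CUBIC))
```

```text
(no output)
```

View pics/topz.png

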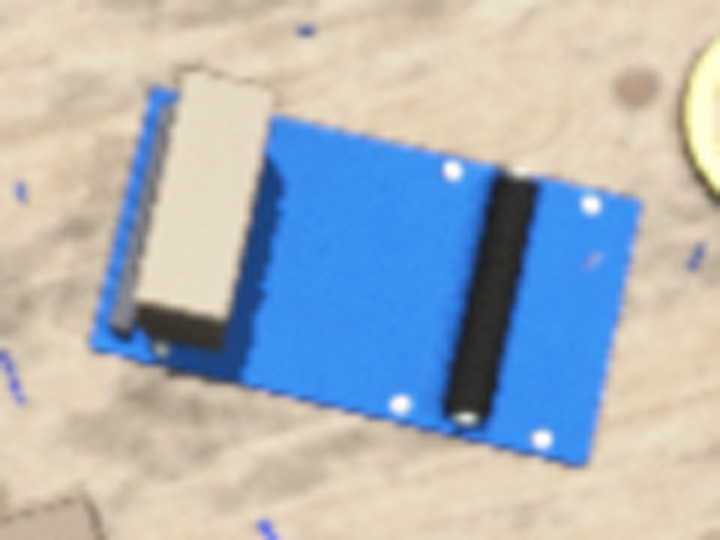

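View pics/scz.png

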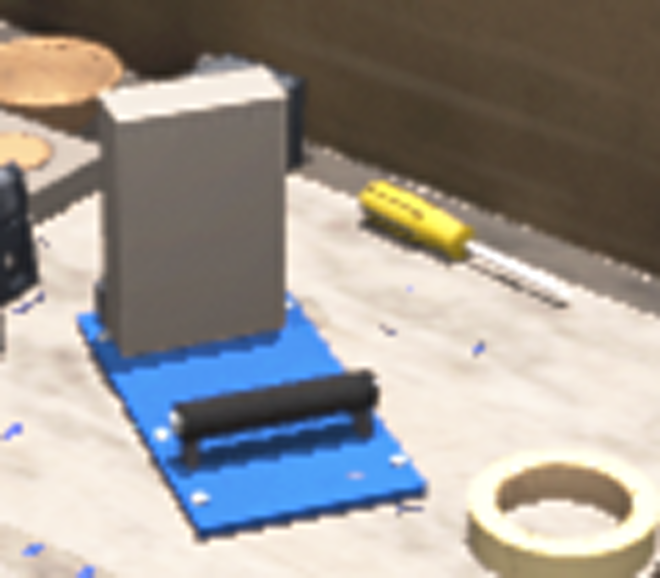

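```bash
cat > h.py <<'E'
import numpy as np,cv2
from scipy.optimize import least_squares
from scipy.spatial.transform import Rotation as Rn
def proj(d,X):
    return cv2.projectPoints(np.asarray(X,float).reshape(-1,3),cv2.Rodrigues(d["R"])[0],d["t"],d["camera_matrix"],d["distortion"])[0].reshape(-1,2)
def S(p,P): # stand pose p=(x,y,yaw) -> world
    c,s=np.cos(p[2]),np.sin(p[2]);P=np.asarray(P,float).reshape(-1,3)
    return np.c_[p[0]+c*P[:,0]-s*P[:,1],p[1]+s*P[:,0]+c*P[:,1],P[:,2]]
E
cat > fit.py <<'E'
from h import *
from cell import snapshot
T=snapshot("top");C=snapshot("scene")
un=lambda q,f,o:(np.array(q,float)+.5)/f-.5+np.array(o)
t=un([(153,88),(641,203),(587,466),(92,350)],6,(260,205))
tp=[(-.125,.0675,.01),(.125,.0675,.01),(.125,-.0675,.01),(-.125,-.0675,.01)]
c=un([(425,490),(203,528),(80,318)],5.5,(230,195))
cp=[(.125,.0675,.01),(.125,-.0675,.01),(-.125,-.0675,.01)]
for use in ("t","c","tc"):
    f=lambda p:np.concatenate([(proj(T,S(p,tp))-t).ravel()*('t' in use),(proj(C,S(p,cp))-c).ravel()*('c' in use)])
    r=least_squares(f,[.5,-.1,-1.8]);print(use,r.x[:2],np.degrees(r.x[2]),np.round(r.fun,1))
p=r.x;np.save("stand.npy",p)
# brick: x (foot), y, yaw rel in stand frame
tb=un([(182,67),(274,90),(224,320),(137,300)],6,(260,205))
cb=un([(102,100),(120,120),(285,97),(268,68),(121,355),(284,332)],5.5,(230,195))
def pts(b):
    L=lambda dx,dy,z:(dx,dy,z)
    q=np.array([(-.042,.0525,.17),(0,.0525,.17),(0,-.0525,.17),(-.042,-.0525,.17)])
    k=np.array([(-.042,-.0525,.17),(0,-.0525,.17),(0,.0525,.17),(-.042,.0525,.17),(0,-.0525,.01),(0,.0525,.01)])
    return S(p,S(b,q)),S(p,S(b,k))
def g(b):
    q,k=pts(b);return np.concatenate([(proj(T,q)-tb).ravel(),(proj(C,k)-cb).ravel()])
r=least_squares(g,[-.06,0,0]);print("brick in stand",r.x[:2],np.degrees(r.x[2]),np.round(r.fun,1));np.save("brick.npy",r.x)
print("foot",S(p,[(r.x[0],r.x[1],.01)]),"bar",S(p,[(.06,0,.0364)]),"heel",S(p,[(-.105,0,.036)]))
print("x axis",np.cos(p[2]),np.sin(p[2]))
E
python3 fit.py
```

```text
t [ 0.5231658  -0.30586253] -104.12529304550051 [-0.2 -0.1  0.5 -0.4  0.3  0.4 -0.6  0.   0.  -0.  -0.   0.  -0.  -0. ]
c [ 0.52307391 -0.30849564] -104.89957027957452 [ 0.  -0.   0.   0.   0.   0.   0.  -0.   1.  -0.4 -0.8  0.6 -0.2 -0.5]
tc [ 0.523245   -0.30633246] -104.30740433155586 [ 0.  -0.3  0.7 -0.3  0.3  0.5 -0.5 -0.1  0.9 -0.9 -0.6  0.3 -0.8 -0.6]
brick in stand [-0.06242756 -0.00245901] 0.9766324863004572 [ 0.3  0.3  0.5 -0.2  0.4  0.1 -0.8 -0.  -1.  -1.5 -0.4  0.1  0.6 -0.6
 -0.7 -0.5  0.6  1.   0.8 -0.3]
foot [[ 0.53628963 -0.24523349  0.01      ]] bar [[ 0.50841755 -0.36447149  0.0364    ]] heel [[ 0.54919305 -0.20458917  0.036     ]]
x axis -0.247124236528532 -0.9689838036418308
```

```bash
cat > plan.py <<'E'
from h import *
def plan(R0,p0,R1,p1,n,frac=None):
    """n rows from pose0 to pose1"""
    w=(Rn.from_matrix(np.array(R0).T@np.array(R1))).as_rotvec()
    R=np.array(R0);p=np.array(p0);out=[]
    for i in range(n):
        pn=np.array(p0)+(np.array(p1)-p0)*(i+1)/n
        Rnx=np.array(R0)@Rn.from_rotvec(w*(i+1)/n).as_matrix()
        out.append(np.r_[R.T@(pn-p),np.degrees(Rn.from_matrix(R.T@Rnx).as_rotvec())]);R,p=Rnx,pn
    return np.array(out)
E
cat > a.py <<'E'
from plan import *
from cell import observe
s=observe();p=np.load("stand.npy");b=np.load("brick.npy")
c=S(p,S(b,[(-.021,0,.26)]))[0];yaw=p[2]+b[2];xs=np.array([np.cos(yaw),np.sin(yaw),0])
y=xs;z=np.array([0,0,-1.]);R1=np.c_[np.cross(y,z),y,z]
print(c,np.degrees(yaw))
print(np.round(plan(s["orientation"],s["tool_pos"],R1,c,20),3).tolist())
E
python3 a.py
```

```text
[ 0.54113165 -0.22479933  0.26      ] -103.3307718452554
[[0.021, -0.007, -0.001, -0.004, 0.001, 1.798], [0.02, -0.007, -0.001, -0.004, 0.001, 1.798], [0.02, -0.008, -0.001, -0.004, 0.001, 1.798], [0.02, -0.009, -0.001, -0.004, 0.001, 1.798], [0.02, -0.009, -0.001, -0.004, 0.001, 1.798], [0.019, -0.01, -0.001, -0.004, 0.001, 1.798], [0.019, -0.01, -0.001, -0.004, 0.001, 1.798], [0.019, -0.011, -0.001, -0.004, 0.001, 1.798], [0.018, -0.012, -0.001, -0.004, 0.001, 1.798], [0.018, -0.012, -0.001, -0.004, 0.001, 1.798], [0.018, -0.013, -0.001, -0.004, 0.001, 1.798], [0.017, -0.013, -0.001, -0.004, 0.001, 1.798], [0.017, -0.014, -0.001, -0.004, 0.001, 1.798], [0.016, -0.014, -0.001, -0.004, 0.001, 1.798], [0.016, -0.015, -0.001, -0.004, 0.001, 1.798], [0.015, -0.015, -0.001, -0.004, 0.001, 1.798], [0.015, -0.016, -0.001, -0.004, 0.001, 1.798], [0.014, -0.016, -0.001, -0.004, 0.001, 1.798], [0.014, -0.017, -0.001, -0.004, 0.001, 1.798], [0.013, -0.017, -0.001, -0.004, 0.001, 1.798]]
```

Call:
carry_out([
  [0.021,-0.007,-0.003,0,0,1.8,-1],
  [0.02,-0.007,-0.003,0,0,1.8,-1],
  [0.02,-0.008,-0.003,0,0,1.8,-1],
  [0.02,-0.009,-0.003,0,0,1.8,-1],
  [0.02,-0.009,-0.003,0,0,1.8,-1],
  [0.019,-0.01,-0.003,0,0,1.8,-1],
  [0.019,-0.01,-0.003,0,0,1.8,-1],
  [0.019,-0.011,-0.003,0,0,1.8,-1],
  [0.018,-0.012,-0.003,0,0,1.8,-1],
  [0.018,-0.012,-0.003,0,0,1.8,-1],
])

```text
clock: 1.03
tool_pos: [0.3797, -0.3633, 0.2567]
orientation: [[0.998, 0.056, -0.006], [0.056, -0.998, 0.008], [-0.006, -0.009, -1.0]]
force: [-0.1, 0.2, 0.2]
opening: 0.0851
```

```bash
cat > rec.py <<'E'
from cell import observe
import json,numpy as np
s=observe();s={k:np.asarray(v).tolist() for k,v in s.items()}
open("log.jsonl","a").write(json.dumps(s)+"\n")
print(round(s["clock"],2),np.round(s["joint_pos"],2),np.round(s["tool_pos"],4),np.round(s["orientation"],3).tolist(),"F",np.round(s["force"],1),"M",np.round(s["moment"],2),s["opening"])
E
python3 rec.py
```

```text
1.03 [-4.994e+01  2.080e+00  7.876e+01  4.000e-02  9.975e+01  3.688e+01] [ 0.3797 -0.3633  0.2567] [[0.998, 0.056, -0.006], [0.056, -0.998, 0.008], [-0.006, -0.009, -1.0]] F [-0.1  0.2  0.2] M [ 0.    0.02 -0.02] 0.08507687837563235
```

Call:
carry_out([
  [0.01,0,-0.005,6,0,1.8,-1],
  [0.01,0,-0.005,6,0,1.8,-1],
  [0.01,0,-0.005,6,0,1.8,-1],
  [0.01,0,-0.005,6,0,1.8,-1],
  [0.01,0,-0.005,6,0,1.8,-1],
  [0.01,0,-0.005,6,0,1,-1],
  [0.01,0,-0.005,6,0,0,-1],
  [0.01,0,-0.005,6,0,0,-1],
  [0.01,0,-0.005,6,0,0,-1],
  [0.01,0,-0.005,6,0,0,-1],
])

```text
clock: 1.87
tool_pos: [0.4863, -0.3831, 0.3032]
orientation: [[0.994, -0.092, 0.062], [-0.098, -0.455, 0.885], [-0.053, -0.886, -0.461]]
force: [1.1, 0.5, 0.8]
opening: 0.0855
```

```bash
python3 rec.py
```

```text
1.87 [-59.17  42.91  38.91  55.18 141.85  69.76] [ 0.4863 -0.3831  0.3032] [[0.994, -0.092, 0.062], [-0.098, -0.455, 0.885], [-0.053, -0.886, -0.461]] F [1.1 0.5 0.8] M [-0.44  0.05  0.  ] 0.08547716978757347
```

```bash
cat > kin.py <<'E'
from h import *
import json
def fk(q,k):
    q=np.radians(q);Z=lambda a:Rn.from_rotvec([0,0,a]).as_matrix();Y=lambda a:Rn.from_rotvec([0,a,0]).as_matrix()
    R=Z(q[0]);p=np.array([0,0,k[0]])+R@[k[1],k[2],0]
    R=R@Y(q[1]);p=p+R@[0,0,k[3]]
    R=R@Y(q[2]);p=p+R@[k[4],0,k[5]]
    R=R@Z(q[3])@Y(q[4])@Z(q[5]);R=R@Z(k[7]) ;p=p+R@[0,0,k[6]]
    return R,p
if __name__=="__main__":
    L=[json.loads(l) for l in open("log.jsonl")]
    L.append(dict(joint_pos=[-73.287,5.041,78.627,0,96.462,-5.907],tool_pos=[.211,-.507,.230],orientation=[[.923,.385,-.001],[.385,-.923,.002],[0,-.002,-1]]))
    for a in (np.pi/2,-np.pi/2):
        f=lambda k:np.concatenate([np.r_[(fk(s["joint_pos"],np.r_[k,a])[1]-s["tool_pos"])*1000] for s in L]+[(k-np.array([.4,0,.057,.4,0,.35,.22]))*.3])
        r=least_squares(f,[.4,0,.057,.4,0,.35,.22]);k=np.r_[r.x,a]
        print(np.round(k,4),np.round(r.fun,1))
        for s in L: print(np.round(fk(s["joint_pos"],k)[0]-s["orientation"],3).tolist())
        if a>0: np.save("kin.npy",k)
E
python3 kin.py
```

```text
[ 0.1593 -0.0022  0.0564  0.4495  0.1079  0.5009  0.3251  1.5708] [-0.1 -0.1  0.   0.   0.  -0.   0.1  0.   0.  -0.1 -0.  -0.   0.   0.
  0.   0. ]
[[-0.0, -0.0, 0.0], [-0.0, 0.0, -0.0], [-0.0, 0.0, 0.0]]
[[0.0, -0.0, -0.0], [0.0, -0.0, 0.0], [-0.0, -0.0, 0.0]]
[[0.0, -0.0, 0.0], [-0.0, -0.0, 0.0], [0.0, -0.0, 0.0]]
[ 0.1593 -0.0022  0.0564  0.4495  0.1079  0.5009  0.3251 -1.5708] [-0.1 -0.1  0.   0.   0.  -0.   0.1  0.   0.  -0.1 -0.  -0.   0.   0.
  0.   0. ]
[[-1.997, -0.111, 0.0], [-0.111, 1.997, -0.0], [0.011, 0.017, 0.0]]
[[-1.988, 0.185, -0.0], [0.196, 0.91, 0.0], [0.107, 1.772, 0.0]]
[[-1.846, -0.77, 0.0], [-0.77, 1.846, 0.0], [-0.0, 0.004, 0.0]]
```

```bash
sed -i 's/c,20)/c,10)/; s/,\.26)/,.27)/' a.py; python3 a.py
```

```text
[ 0.54113165 -0.22479933  0.27      ] -103.3307718452554
[[0.004, -0.005, 0.016, -6.218, 0.695, 0.526], [0.004, -0.007, 0.015, -6.218, 0.695, 0.526], [0.004, -0.008, 0.015, -6.218, 0.695, 0.526], [0.003, -0.01, 0.014, -6.218, 0.695, 0.526], [0.003, -0.011, 0.013, -6.218, 0.695, 0.526], [0.003, -0.012, 0.011, -6.218, 0.695, 0.526], [0.003, -0.014, 0.01, -6.218, 0.695, 0.526], [0.002, -0.015, 0.008, -6.218, 0.695, 0.526], [0.002, -0.016, 0.007, -6.218, 0.695, 0.526], [0.002, -0.016, 0.005, -6.218, 0.695, 0.526]]
```

Call:
carry_out([
  [0.004,-0.005,0.014,-6.2,0.7,0.5,-1],
  [0.004,-0.007,0.014,-6.2,0.7,0.5,-1],
  [0.004,-0.008,0.015,-6.2,0.7,0.5,-1],
  [0.003,-0.01,0.014,-6.2,0.7,0.5,-1],
  [0.003,-0.011,0.013,-6.2,0.7,0.5,-1],
  [0.003,-0.012,0.011,-6.2,0.7,0.5,-1],
  [0.003,-0.014,0.01,-6.2,0.7,0.5,-1],
  [0.002,-0.015,0.008,-6.2,0.7,0.5,-1],
  [0.002,-0.016,0.007,-6.2,0.7,0.5,-1],
  [0.002,-0.016,0.005,-6.2,0.7,0.5,-1],
])

```text
clock: 2.7
tool_pos: [0.5458, -0.2422, 0.2098]
orientation: [[0.965, -0.254, -0.057], [-0.252, -0.966, 0.051], [-0.068, -0.035, -0.997]]
force: [0.0, 0.2, -0.6]
opening: 0.0855
```

```bash
python3 rec.py; python3 kin.py|head -2
python3 - <<'E'
from cell import *
import cv2
a=snapshot("top")["pixels"][:,:,::-1];b=snapshot("scene")["pixels"][:,:,::-1]
r=lambda a:cv2.resize(a,(600,450),interpolation=cv2.INTER_CUBIC)
cv2.imwrite("pics/t1.png",r(a[150:330,220:460]));cv2.imwrite("pics/s1.png",r(b[100:310,170:450]))
E
```

```text
2.7 [-29.86  14.36  70.33   0.91  99.63  74.94] [ 0.5458 -0.2422  0.2098] [[0.965, -0.254, -0.057], [-0.252, -0.966, 0.051], [-0.068, -0.035, -0.997]] F [ 0.   0.2 -0.6] M [-0.02 -0.03  0.01] 0.08553707075093134
[ 1.5470e-01 -4.0000e-04  5.6500e-02  4.4950e-01  1.0300e-01  4.9980e-01
  3.2510e-01  1.5708e+00] [-0.1 -0.  -0.   0.  -0.  -0.  -0.2 -0.  -0.   0.2 -0.1  0.1 -0.1 -0.
```

View pics/t1.png

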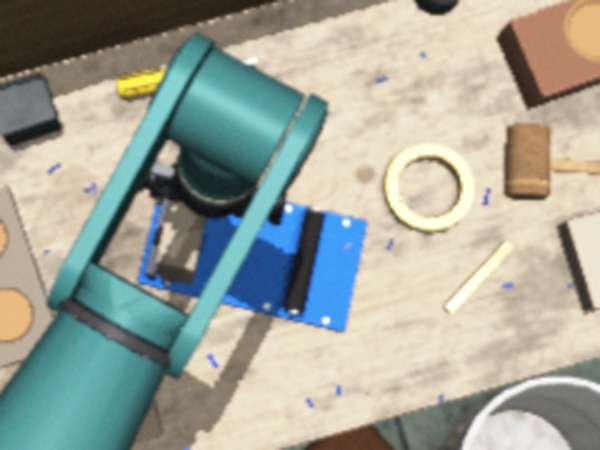

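View pics/s1.png

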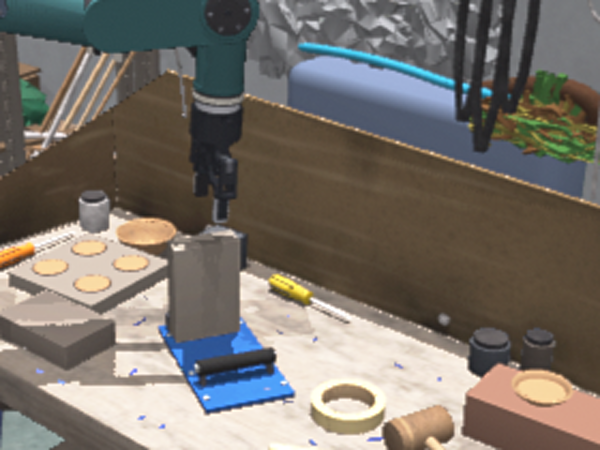

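The top view shows the wrist above the brick at about (190,210), and nothing has been disturbed. I'll check the reach over the whole tipping arc with the fitted kinematics.

```bash
cat > traj.py <<'E'
from kin import *
k=np.load("kin.npy");p=np.load("stand.npy");b=np.load("brick.npy")
lim=np.array([[-177.83,177.83],[-43.37,116.18],[15.69,146.23],[-61.86,241.86],[9.47,152.12],[-147.06,147.06]])
def pose(th,s=.140,off=-.021,foot=-.061,al=0.,lat=None):
    """tool pose when jaws are aligned with brick tilted by th deg; off: jaw centre along front normal"""
    yaw=p[2]+b[2];xs=np.array([np.cos(yaw),np.sin(yaw),0]);ys=np.array([-xs[1],xs[0],0]);Z=np.array([0,0,1.])
    F=S(p,[(foot,b[1] if lat is None else lat,.01)])[0]
    t=np.radians(th);n=np.cos(t)*xs-np.sin(t)*Z;u=np.sin(t)*xs+np.cos(t)*Z
    R=np.c_[np.cross(n,-u),n,-u]@Rn.from_rotvec([0,np.radians(al),0]).as_matrix()
    return R,F+s*u+off*n
def ik(R,x,q0):
    f=lambda q:(lambda A:np.r_[(A[1]-x)*10,Rn.from_matrix(A[0].T@R).as_rotvec()*3])(fk(q,k))
    r=least_squares(f,np.clip(q0,lim[:,0]+.1,lim[:,1]-.1),bounds=(lim[:,0],lim[:,1]),x_scale=30);return r.x,np.linalg.norm(r.fun)
if __name__=="__main__":
    for al in(0,20,-20):
        q=np.array([-29.86,14.36,70.33,.91,99.63,74.94])
        for th in range(0,77,6):
            R,x=pose(th,al=al);q,e=ik(R,x,q);print(al,th,np.round(x,3),np.round(q,1),round(e,4))
E
python3 traj.py
```

```text
0 0 [ 0.541 -0.226  0.15 ] [-28.2  11.3  80.7  -0.   88.   75.1] 0.0
0 6 [ 0.537 -0.241  0.151] [-32.8  12.5  79.3   5.7  90.2  70.5] 0.0
0 12 [ 0.534 -0.255  0.151] [-37.1  14.4  77.7  11.   92.8  66.3] 0.0
0 18 [ 0.531 -0.269  0.15 ] [-41.1  16.8  75.9  16.   95.7  62.7] 0.0
0 24 [ 0.527 -0.283  0.146] [-44.7  19.6  74.   20.6  98.8  59.6] 0.0
0 30 [ 0.524 -0.297  0.142] [-48.   22.9  72.   24.9 102.1  57. ] 0.0
0 36 [ 0.521 -0.31   0.136] [-50.8  26.6  69.8  28.9 105.4  54.8] 0.0
0 42 [ 0.518 -0.323  0.128] [-53.4  30.5  67.6  32.8 108.7  53.2] 0.0
0 48 [ 0.515 -0.334  0.119] [-55.5  34.6  65.3  36.5 112.1  52. ] 0.0
0 54 [ 0.513 -0.345  0.109] [-57.3  38.9  63.   40.1 115.4  51.1] 0.0
0 60 [ 0.51  -0.354  0.098] [-58.9  43.3  60.6  43.7 118.6  50.7] 0.0
0 66 [ 0.508 -0.363  0.086] [-60.1  47.9  58.3  47.4 121.8  50.7] 0.0
0 72 [ 0.507 -0.37   0.073] [-61.1  52.4  55.9  51.2 124.8  51. ] 0.0
20 0 [ 0.541 -0.226  0.15 ] [-31.7  -1.8  97.1   6.8  65.8  69.9] 0.0
20 6 [ 0.537 -0.241  0.151] [-36.9  -0.3  95.7  14.1  68.9  64.2] 0.0
20 12 [ 0.534 -0.255  0.151] [-41.7   1.8  94.1  20.
[... 992 characters left out ...]
69  0.15 ] [-36.5  30.3  59.7   8.4 115.4  65.5] 0.0
-20 24 [ 0.527 -0.283  0.146] [-39.7  32.7  57.8  12.5 118.   62.4] 0.0
-20 30 [ 0.524 -0.297  0.142] [-42.5  35.6  55.7  16.4 120.7  59.7] 0.0
-20 36 [ 0.521 -0.31   0.136] [-45.1  38.8  53.5  20.3 123.5  57.4] 0.0
-20 42 [ 0.518 -0.323  0.128] [-47.4  42.2  51.1  24.1 126.4  55.5] 0.0
-20 48 [ 0.515 -0.334  0.119] [-49.5  46.   48.7  28.  129.4  54.1] 0.0
-20 54 [ 0.513 -0.345  0.109] [-51.2  49.9  46.2  31.9 132.4  53. ] 0.0
-20 60 [ 0.51  -0.354  0.098] [-52.6  54.   43.6  36.  135.4  52.5] 0.0
-20 66 [ 0.508 -0.363  0.086] [-53.8  58.2  40.9  40.3 138.3  52.4] 0.0
-20 72 [ 0.507 -0.37   0.073] [-54.8  62.5  38.3  45.  141.1  52.9] 0.0
```

```bash
cat > go.py <<'E'
import sys
from traj import *; from plan import plan
from cell import observe
kw=eval("dict(%s)"%sys.argv[1]);n=int(sys.argv[2]);s=observe()
R,x=pose(**kw);print("from",np.round(s["tool_pos"],4),"to",np.round(x,4))
for r in plan(s["orientation"],s["tool_pos"],R,x,n): print(np.round(r[:3],4).tolist(),np.round(r[3:],2).tolist())
E
python3 go.py "th=0,s=.2" 6
```

```text
from [ 0.5473 -0.236   0.2103] to [ 0.5408 -0.2262  0.21  ]
[-0.0014, -0.0013, 0.0002] [-0.39, 0.66, -0.13]
[-0.0014, -0.0013, 0.0002] [-0.39, 0.66, -0.13]
[-0.0014, -0.0013, 0.0002] [-0.39, 0.66, -0.13]
[-0.0014, -0.0013, 0.0001] [-0.39, 0.66, -0.13]
[-0.0014, -0.0013, 0.0001] [-0.39, 0.66, -0.13]
[-0.0014, -0.0013, 0.0001] [-0.39, 0.66, -0.13]
```

Call:
carry_out([
  [-0.0025,-0.002,0,-0.8,1.3,-0.2,-1],
  [-0.0025,-0.002,0,-0.8,1.3,-0.2,-1],
  [-0.0025,-0.002,0,-0.7,1.3,-0.2,-1],
  [0,0,0,0,0,0,-1],
  [0,0,0.01,0,0,0,-1],
  [0,0,0.01,0,0,0,-1],
  [0,0,0.01,0,0,0,-1],
  [0,0,0,0,0,0,-1],
  [0,0,0,0,0,0,-1],
  [0,0,0,0,0,0,-1],
])

```text
clock: 3.63
tool_pos: [0.5403, -0.2284, 0.1725]
orientation: [[0.973, -0.232, -0.008], [-0.232, -0.973, 0.006], [-0.009, -0.004, -1.0]]
force: [-0.5, 0.3, -0.3]
opening: 0.0851
```

```bash
python3 rec.py;python3 go.py "th=0,s=.14" 2
```

```text
3.63 [-2.850e+01  1.107e+01  7.839e+01  9.000e-02  9.109e+01  7.490e+01] [ 0.5403 -0.2284  0.1725] [[0.973, -0.232, -0.008], [-0.232, -0.973, 0.006], [-0.009, -0.004, -1.0]] F [-0.5  0.3 -0.3] M [0.03 0.   0.02] 0.0851087431616854
from [ 0.5403 -0.2284  0.1725] to [ 0.5408 -0.2262  0.15  ]
[0.0001, -0.0011, 0.0112] [-0.11, 0.25, -0.03]
[0.0, -0.0011, 0.0112] [-0.11, 0.25, -0.03]
```

Call:
carry_out([
  [0,-0.001,0.0075,-0.1,0.25,0,-1],
  [0,-0.001,0.0075,-0.1,0.25,0,-1],
  [0,0,0.0075,0,0,0,-1],
  [0,0,0,0,0,0,-0.6],
  [0,0,0,0,0,0,-0.4],
  [0,0,0,0,0,0,-0.3],
  [0,0,0,0,0,0,-0.3],
  [0,0,0,0,0,0,-0.3],
  [0,0,0,0,0,0,-0.3],
  [0,0,0,0,0,0,-0.3],
])

```text
clock: 4.47
tool_pos: [0.5414, -0.2267, 0.1484]
orientation: [[0.973, -0.232, 0.002], [-0.232, -0.973, -0.001], [0.002, 0.0, -1.0]]
force: [0.2, -0.8, 0.6]
opening: 0.0558
```

```bash
python3 rec.py;python3 go.py "th=0,s=.14" 1
cat > look.py <<'E'
from cell import *
import cv2,sys
n=sys.argv[1]
a=snapshot("top")["pixels"][:,:,::-1];b=snapshot("scene")["pixels"][:,:,::-1]
r=lambda a:cv2.resize(a,(720,540),interpolation=cv2.INTER_CUBIC)
cv2.imwrite(f"pics/t{n}.png",r(a[195:300,250:390]));cv2.imwrite(f"pics/s{n}.png",r(b[185:305,220:380]))
E
python3 look.py 2
```

```text
4.47 [-2.827e+01  1.129e+01  8.090e+01  3.000e-02  8.768e+01  7.514e+01] [ 0.5414 -0.2267  0.1484] [[0.973, -0.232, 0.002], [-0.232, -0.973, -0.001], [0.002, 0.0, -1.0]] F [ 0.2 -0.8  0.6] M [ 0.06 -0.03  0.01] 0.05577990509103112
from [ 0.5414 -0.2267  0.1484] to [ 0.5408 -0.2262  0.15  ]
[-0.0008, -0.0003, -0.0016] [0.01, -0.14, -0.08]
```

View pics/s2.png

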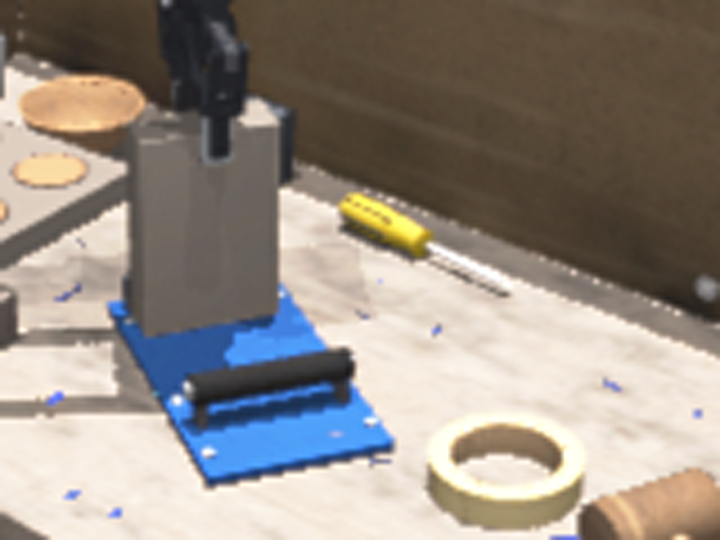

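View pics/t2.png

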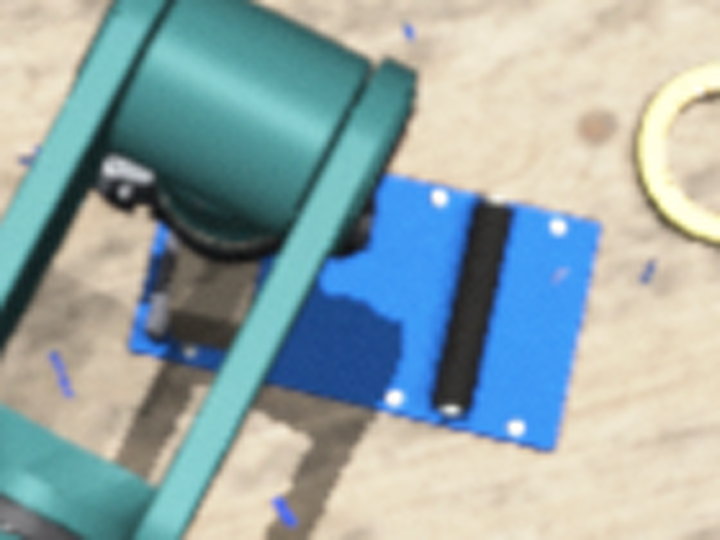

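The front finger sits centred on the bar-side face, at about (217,140) in the scene zoom. The brick is untouched and the force is about 0. Next I raise to s=0.145, narrow the jaws slightly and begin pushing.

Call:
carry_out([
  [-0.001,0,-0.004,0,0,0,-0.2],
  [0,0,-0.003,0,0,0,-0.2],
  [0,0,0,0,0,0,-0.2],
  [0,0.0025,-0.0004,1,0,0,-0.2],
  [0,0.0025,-0.0004,1,0,0,-0.2],
  [0,0.0025,-0.0004,1,0,0,-0.2],
  [0,0.0025,-0.0004,1,0,0,-0.2],
  [0,0.0025,-0.0004,1,0,0,-0.2],
  [0,0.0025,-0.0004,1,0,0,-0.2],
  [0,0,0,0,0,0,-0.2],
])

```text
clock: 5.4
tool_pos: [0.5366, -0.2429, 0.1583]
orientation: [[0.973, -0.23, 0.03], [-0.232, -0.966, 0.112], [0.003, -0.116, -0.993]]
force: [0.8, 2.0, 0.4]
opening: 0.0514
```

```bash
python3 rec.py;cat > st.py <<'E'
from traj import *
from cell import observe
s=observe();R=np.array(s["orientation"]);x=np.array(s["tool_pos"])
R0,_=pose(0);xs=R0[:,1]
th=np.degrees(np.arctan2(-R[2,1],R[:,1]@xs));_,x0=pose(th,s=0,off=0);d=x-x0
RR,_=pose(th);print("theta %.2f s %.4f off %.4f lat %.4f  rotdev"%(th,-d@RR[:,2],d@RR[:,1],d@RR[:,0]),np.round(np.degrees(Rn.from_matrix(R.T@RR).as_rotvec()),2),"F tool",np.round(R.T@s["force"],2),"M",np.round(R.T@s["moment"],2))
E
python3 st.py
```

```text
5.4 [-33.37  12.32  78.78   6.32  91.    70.03] [ 0.5366 -0.2429  0.1583] [[0.973, -0.23, 0.03], [-0.232, -0.966, 0.112], [0.003, -0.116, -0.993]] F [0.8 2.  0.4] M [ 0.04  0.01 -0.03] 0.051374567173502445
theta 6.66 s 0.1469 off -0.0210 lat -0.0002  rotdev [ 0.   -0.19 -0.07] F tool [ 0.34 -2.13 -0.12] M [ 0.04 -0.01  0.03]
```

Call:
carry_out([
  [0,0.0025,-0.0002,1,0,0,-0.2],
  [0,0.0025,-0.0002,1,0,0,-0.2],
  [0,0.0025,-0.0002,1,0,0,-0.2],
  [0,0.0025,-0.0002,1,0,0,-0.2],
  [0,0.0025,-0.0002,1,0,0,-0.2],
  [0,0.0025,-0.0002,1,0,0,-0.2],
  [0,0.0015,-0.0002,0.6,0,0,-0.2],
  [0,0.0015,-0.0002,0.6,0,0,-0.2],
  [0,0.0015,-0.0002,0.6,0,0,-0.2],
  [0,0,0,0,0,0,-0.2],
])

```text
clock: 6.23
tool_pos: [0.5311, -0.2654, 0.1559]
orientation: [[0.972, -0.225, 0.064], [-0.234, -0.938, 0.256], [0.003, -0.263, -0.965]]
force: [0.3, 0.3, -0.4]
opening: 0.0513
```

```bash
python3 rec.py;python3 st.py; python3 look.py 3
```

```text
6.23 [-39.59  15.34  76.46  13.81  94.76  64.28] [ 0.5311 -0.2654  0.1559] [[0.972, -0.225, 0.064], [-0.234, -0.938, 0.256], [0.003, -0.263, -0.965]] F [ 0.3  0.3 -0.4] M [-0.12  0.    0.08] 0.0512758657714059
theta 15.28 s 0.1459 off -0.0197 lat -0.0004  rotdev [ 0.   -0.21 -0.15] F tool [ 0.25 -0.27  0.49] M [-0.12  0.   -0.08]
```

View pics/s3.png

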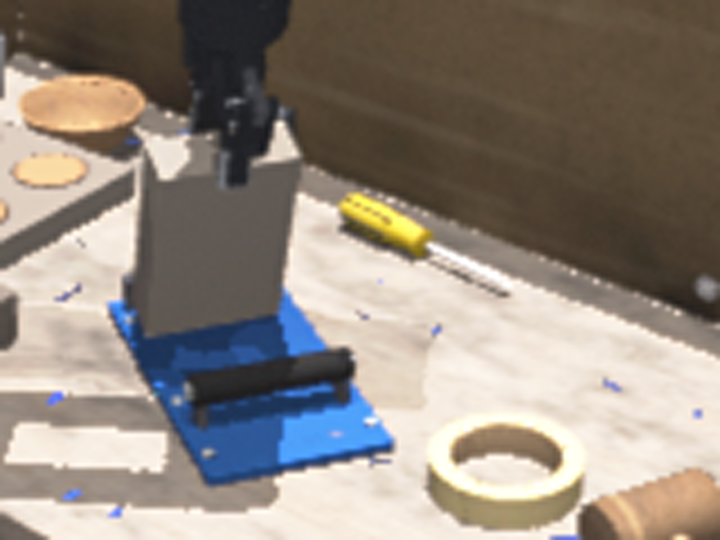

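The brick is tilted about 15° at balance, and its foot corner at (145,333) hasn't moved. I continue slowly through the handover.

Call:
carry_out([
  [0,0.0013,-0.0002,0.5,0,0,-0.2],
  [0,0.0013,-0.0002,0.5,0,0,-0.2],
  [0,0.0013,-0.0002,0.5,0,0,-0.2],
  [0,0.0013,-0.0002,0.5,0,0,-0.2],
  [0,0.0013,-0.0002,0.5,0,0,-0.2],
  [0,0.0013,-0.0002,0.5,0,0,-0.2],
  [0,0.0013,-0.0002,0.5,0,0,-0.2],
  [0,0.0013,-0.0002,0.5,0,0,-0.2],
  [0,0,0,0,0,0,-0.2],
  [0,0,0,0,0,0,-0.2],
])

```text
clock: 7.17
tool_pos: [0.5288, -0.2758, 0.1544]
orientation: [[0.973, -0.218, 0.081], [-0.232, -0.917, 0.326], [0.004, -0.336, -0.942]]
force: [-1.4, -0.1, -0.5]
opening: 0.051
```

```bash
python3 rec.py;python3 st.py; python3 look.py 4
```

```text
7.17 [-42.37  17.25  75.1   17.31  96.94  61.73] [ 0.5288 -0.2758  0.1544] [[0.973, -0.218, 0.081], [-0.232, -0.917, 0.326], [0.004, -0.336, -0.942]] F [-1.4 -0.1 -0.5] M [-0.18  0.08  0.07] 0.051032735326998736
theta 19.61 s 0.1461 off -0.0202 lat -0.0002  rotdev [ 0.   -0.22 -0.02] F tool [-1.31  0.53  0.36] M [-0.19 -0.06 -0.05]
```

View pics/s4.png

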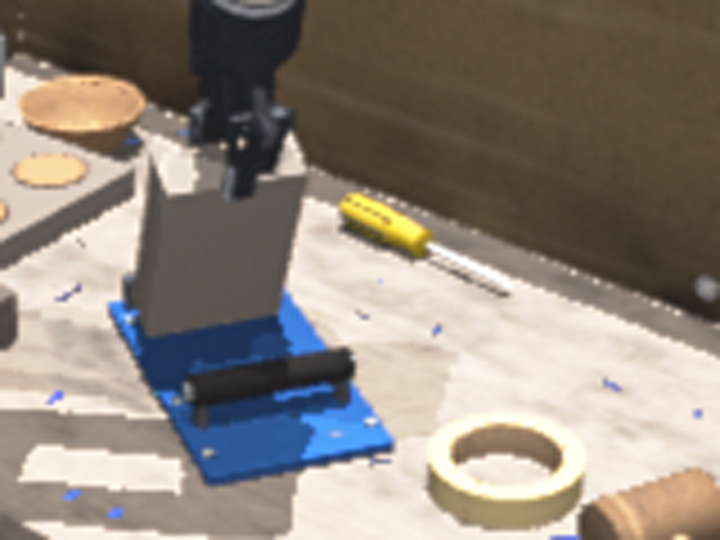

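Call:
carry_out([
  [0,0.0021,-0.0003,0.8,0,0,-0.2],
  [0,0.0021,-0.0003,0.8,0,0,-0.2],
  [0,0.0021,-0.0003,0.8,0,0,-0.2],
  [0,0.0021,-0.0003,0.8,0,0,-0.2],
  [0,0.0021,-0.0003,0.8,0,0,-0.2],
  [0,0.0021,-0.0003,0.8,0,0,-0.2],
  [0,0.0021,-0.0003,0.8,0,0,-0.2],
  [0,0.0021,-0.0003,0.8,0,0,-0.2],
  [0,0.0021,-0.0003,0.8,0,0,-0.2],
  [0,0.0021,-0.0003,0.8,0,0,-0.2],
])

```text
clock: 8.1
tool_pos: [0.5238, -0.2973, 0.1481]
orientation: [[0.973, -0.202, 0.113], [-0.231, -0.857, 0.461], [0.004, -0.475, -0.88]]
force: [0.0, -1.2, -1.3]
opening: 0.0513
```

```bash
python3 rec.py;python3 st.py; python3 look.py 5
```

```text
8.1 [-47.47  21.86  72.15  23.81 101.61  57.46] [ 0.5238 -0.2973  0.1481] [[0.973, -0.202, 0.113], [-0.231, -0.857, 0.461], [0.004, -0.475, -0.88]] F [ 0.  -1.2 -1.3] M [-0.34  0.09  0.02] 0.051312768342012455
theta 28.36 s 0.1463 off -0.0198 lat -0.0001  rotdev [-0.   -0.22  0.08] F tool [0.29 1.67 0.54] M [-0.36 -0.02 -0.01]
```

View pics/s5.png

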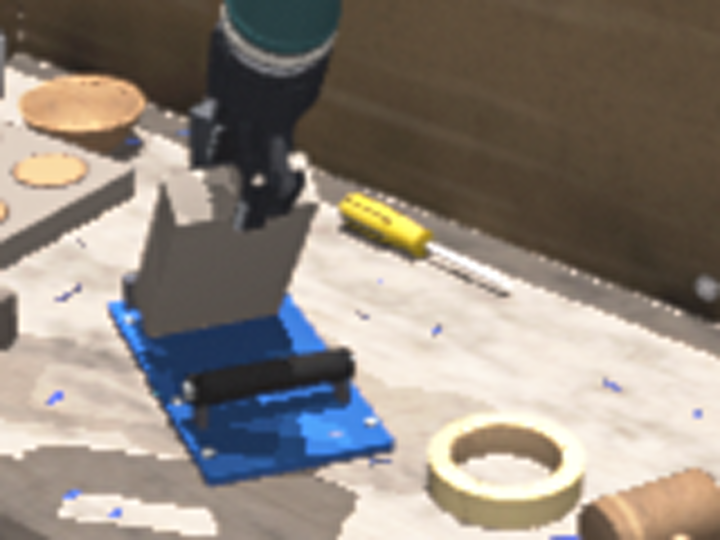

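The brick now leans on the bar-side finger with about 1.7 N in +y. The foot corner is still at (145,333). I keep lowering.

Call:
carry_out([
  [0,0.0021,-0.0003,0.8,0,0,-0.2],
  [0,0.0021,-0.0003,0.8,0,0,-0.2],
  [0,0.0021,-0.0003,0.8,0,0,-0.2],
  [0,0.0021,-0.0003,0.8,0,0,-0.2],
  [0,0.0021,-0.0003,0.8,0,0,-0.2],
  [0,0.0021,-0.0003,0.8,0,0,-0.2],
  [0,0.0021,-0.0003,0.8,0,0,-0.2],
  [0,0.0021,-0.0003,0.8,0,0,-0.2],
  [0,0.0021,-0.0003,0.8,0,0,-0.2],
  [0,0.0021,-0.0003,0.8,0,0,-0.2],
])

```text
clock: 9.03
tool_pos: [0.5189, -0.3179, 0.1382]
orientation: [[0.973, -0.182, 0.142], [-0.231, -0.776, 0.586], [0.004, -0.603, -0.798]]
force: [-0.4, -0.8, -0.3]
opening: 0.0512
```

```bash
python3 rec.py;python3 st.py; python3 look.py 6
```

```text
9.03 [-51.76  27.29  68.94  29.66 106.48  54.3 ] [ 0.5189 -0.3179  0.1382] [[0.973, -0.182, 0.142], [-0.231, -0.776, 0.586], [0.004, -0.603, -0.798]] F [-0.4 -0.8 -0.3] M [-0.48  0.11 -0.  ] 0.051247279712019575
theta 37.10 s 0.1465 off -0.0189 lat -0.0002  rotdev [-0.   -0.19  0.1 ] F tool [-0.18  0.84 -0.32] M [-0.49  0.   -0.  ]
```

View pics/s6.png

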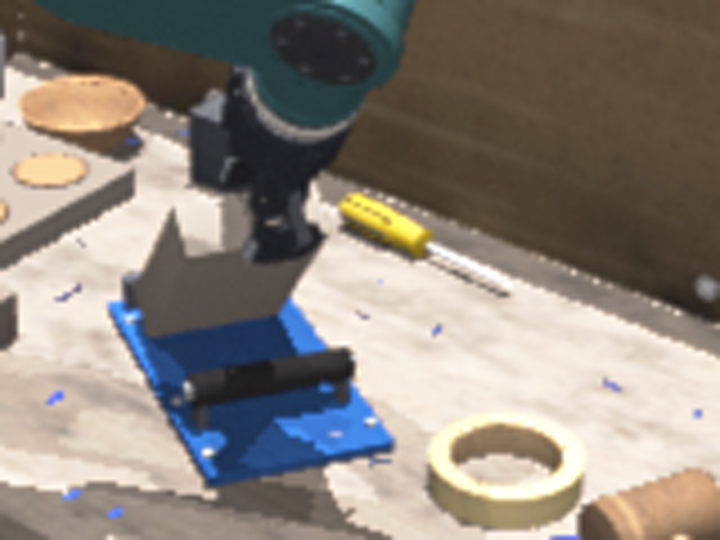

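The brick is at about 37° and the foot corner is still near (147,335). I continue.

Call:
carry_out([
  [0,0.002,-0.0003,0.8,0,0,-0.2],
  [0,0.002,-0.0003,0.8,0,0,-0.2],
  [0,0.002,-0.0003,0.8,0,0,-0.2],
  [0,0.002,-0.0003,0.8,0,0,-0.2],
  [0,0.002,-0.0003,0.8,0,0,-0.2],
  [0,0.002,-0.0003,0.8,0,0,-0.2],
  [0,0.002,-0.0003,0.8,0,0,-0.2],
  [0,0.002,-0.0003,0.8,0,0,-0.2],
  [0,0.002,-0.0003,0.8,0,0,-0.2],
  [0,0.002,-0.0003,0.8,0,0,-0.2],
])

```text
clock: 9.97
tool_pos: [0.5147, -0.3361, 0.1261]
orientation: [[0.973, -0.158, 0.168], [-0.231, -0.679, 0.697], [0.004, -0.717, -0.697]]
force: [-0.4, -0.6, -1.9]
opening: 0.0512
```

```bash
python3 rec.py;python3 st.py; python3 look.py 7
```

```text
9.97 [-55.19  33.22  65.57  35.15 111.38  52.2 ] [ 0.5147 -0.3361  0.1261] [[0.973, -0.158, 0.168], [-0.231, -0.679, 0.697], [0.004, -0.717, -0.697]] F [-0.4 -0.6 -1.9] M [-0.6   0.09 -0.02] 0.05115578305911614
theta 45.83 s 0.1468 off -0.0192 lat -0.0000  rotdev [-0.   -0.16  0.13] F tool [-0.28  1.84  0.77] M [-0.61  0.05 -0.03]
```

View pics/s7.png

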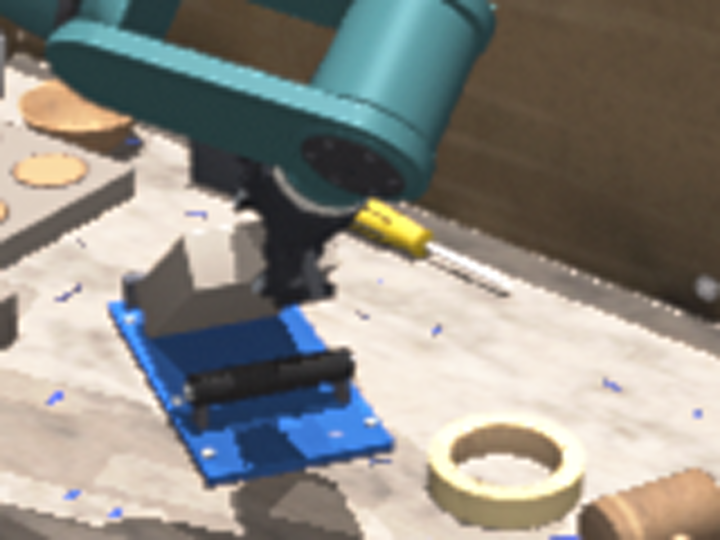

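At about 46° the foot is still in place, with its corner near (150,337).

Call:
carry_out([
  [0,0.002,-0.0003,0.8,0,0,-0.2],
  [0,0.002,-0.0003,0.8,0,0,-0.2],
  [0,0.002,-0.0003,0.8,0,0,-0.2],
  [0,0.002,-0.0003,0.8,0,0,-0.2],
  [0,0.002,-0.0003,0.8,0,0,-0.2],
  [0,0.002,-0.0003,0.8,0,0,-0.2],
  [0,0.002,-0.0003,0.8,0,0,-0.2],
  [0,0.002,-0.0003,0.8,0,0,-0.2],
  [0,0.002,-0.0003,0.8,0,0,-0.2],
  [0,0.002,-0.0003,0.8,0,0,-0.2],
])

```text
clock: 10.9
tool_pos: [0.5109, -0.3523, 0.1113]
orientation: [[0.973, -0.131, 0.19], [-0.231, -0.565, 0.792], [0.003, -0.815, -0.58]]
force: [0.0, -0.1, -2.3]
opening: 0.0516
```

```bash
python3 rec.py;python3 st.py; python3 look.py 8
```

```text
10.9 [-57.9   39.54  62.08  40.45 116.21  51.01] [ 0.5109 -0.3523  0.1113] [[0.973, -0.131, 0.19], [-0.231, -0.565, 0.792], [0.003, -0.815, -0.58]] F [ 0.  -0.1 -2.3] M [-0.74  0.17  0.02] 0.05155185177944124
theta 54.56 s 0.1472 off -0.0196 lat 0.0000  rotdev [-0.   -0.13  0.15] F tool [0.03 1.94 1.28] M [-0.76 -0.01 -0.01]
```

View pics/s8.png

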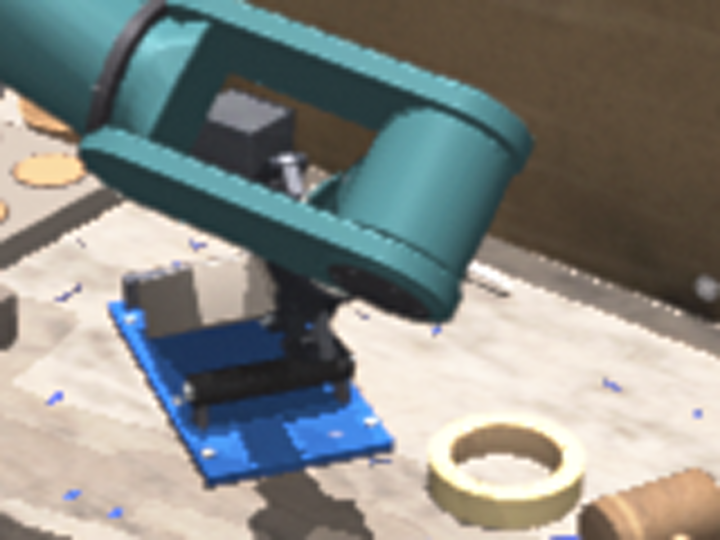

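View pics/t8.png

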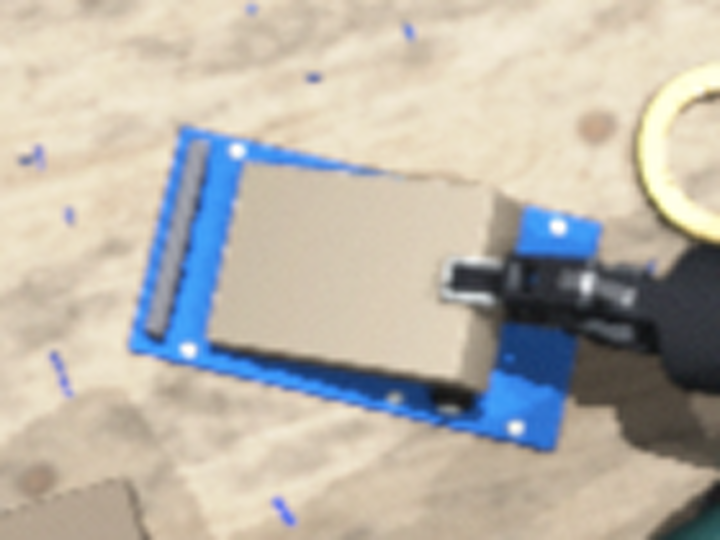

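Top view: the brick is square on the stand with the finger centred on the head at about (470,280), and the foot has not kicked back.

Call:
carry_out([
  [0,0.0021,-0.0003,0.8,0,0,-0.2],
  [0,0.0021,-0.0003,0.8,0,0,-0.2],
  [0,0.0021,-0.0003,0.8,0,0,-0.2],
  [0,0.0021,-0.0003,0.8,0,0,-0.2],
  [0,0.0021,-0.0003,0.8,0,0,-0.2],
  [0,0.0021,-0.0003,0.8,0,0,-0.2],
  [0,0.0021,-0.0003,0.8,0,0,-0.2],
  [0,0.0021,-0.0003,0.8,0,0,-0.2],
  [0,0.0021,-0.0003,0.8,0,0,-0.2],
  [0,0.0021,-0.0003,0.8,0,0,-0.2],
])

```text
clock: 11.83
tool_pos: [0.5077, -0.3666, 0.0932]
orientation: [[0.973, -0.101, 0.207], [-0.231, -0.438, 0.869], [0.003, -0.893, -0.449]]
force: [0.3, -0.6, -3.0]
opening: 0.0514
```

```bash
python3 rec.py;python3 st.py; python3 look.py 9
```

```text
11.83 [-59.98  46.21  58.48  45.73 120.9   50.61] [ 0.5077 -0.3666  0.0932] [[0.973, -0.101, 0.207], [-0.231, -0.438, 0.869], [0.003, -0.893, -0.449]] F [ 0.3 -0.6 -3. ] M [-0.78  0.22 -0.01] 0.05139273327963771
theta 63.31 s 0.1475 off -0.0190 lat 0.0002  rotdev [-0.   -0.09  0.17] F tool [0.39 2.92 0.85] M [-0.81 -0.    0.04]
```

View pics/t9.png

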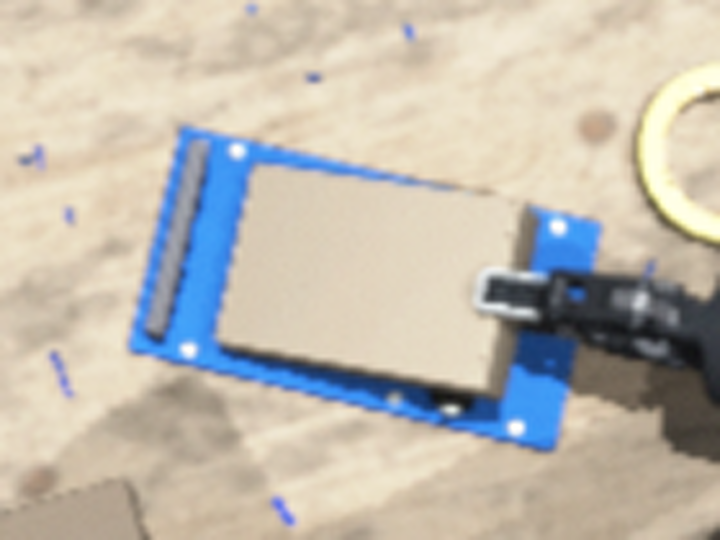

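View pics/s9.png

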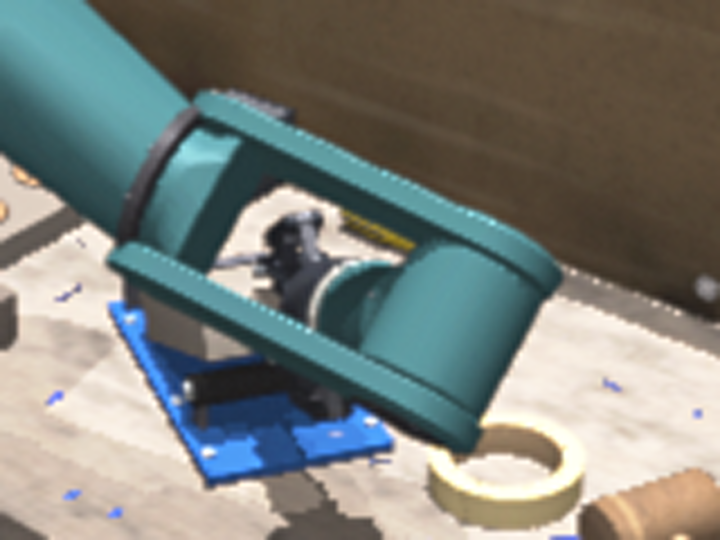

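At about 63° the lean force is 3 N and the brick is still square. I go slower now on the way to contact with the bar at about 72°.

Call:
carry_out([
  [0,0.0015,-0.0002,0.6,0,0,-0.2],
  [0,0.0015,-0.0002,0.6,0,0,-0.2],
  [0,0.0015,-0.0002,0.6,0,0,-0.2],
  [0,0.0015,-0.0002,0.6,0,0,-0.2],
  [0,0.0015,-0.0002,0.6,0,0,-0.2],
  [0,0.0013,-0.0002,0.5,0,0,-0.2],
  [0,0.0013,-0.0002,0.5,0,0,-0.2],
  [0,0.0013,-0.0002,0.5,0,0,-0.2],
  [0,0.001,-0.0001,0.4,0,0,-0.2],
  [0,0.001,-0.0001,0.4,0,0,-0.2],
])

```text
clock: 12.77
tool_pos: [0.5059, -0.3742, 0.0806]
orientation: [[0.973, -0.079, 0.216], [-0.23, -0.348, 0.909], [0.003, -0.934, -0.357]]
force: [0.1, -0.4, -3.4]
opening: 0.0514
```

```bash
python3 rec.py;python3 st.py; python3 look.py 10
```

```text
12.77 [-61.    50.65  56.14  49.33 123.89  50.83] [ 0.5059 -0.3742  0.0806] [[0.973, -0.079, 0.216], [-0.23, -0.348, 0.909], [0.003, -0.934, -0.357]] F [ 0.1 -0.4 -3.4] M [-0.91  0.24  0.03] 0.05144440325956497
theta 69.09 s 0.1476 off -0.0192 lat 0.0002  rotdev [-0.   -0.05  0.17] F tool [0.18 3.34 0.9 ] M [-0.94 -0.04  0.01]
```

View pics/s10.png

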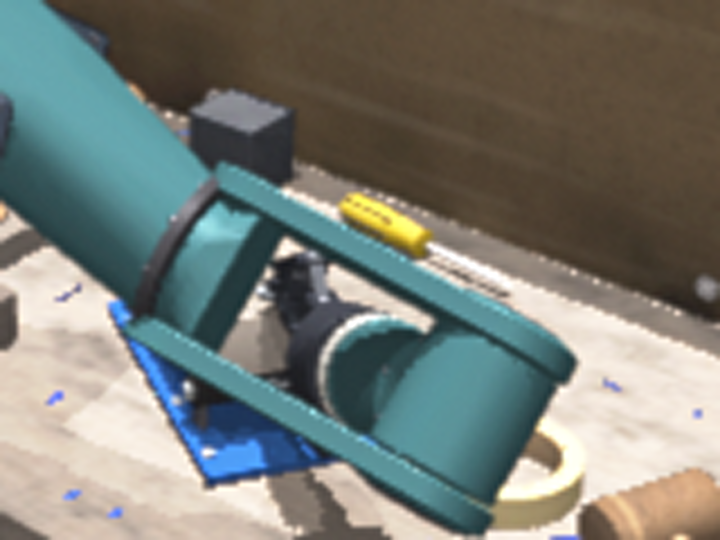

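Call:
carry_out([
  [0,0.0008,-0.0001,0.3,0,0,-0.2],
  [0,0.0008,-0.0001,0.3,0,0,-0.2],
  [0,0.0008,-0.0001,0.3,0,0,-0.2],
  [0,0.0008,-0.0001,0.3,0,0,-0.2],
  [0,0.0008,-0.0001,0.3,0,0,-0.2],
  [0,0.0008,-0.0001,0.3,0,0,-0.2],
  [0,0.0008,-0.0001,0.3,0,0,-0.2],
  [0,0.0008,-0.0001,0.3,0,0,-0.2],
  [0,0,0,0,0,0,-0.2],
  [0,0,0,0,0,0,-0.2],
])

```text
clock: 13.7
tool_pos: [0.5059, -0.3773, 0.0785]
orientation: [[0.974, -0.062, 0.22], [-0.228, -0.306, 0.924], [0.01, -0.95, -0.312]]
force: [-0.2, 0.8, 0.4]
opening: 0.0512
```

```bash
python3 rec.py;python3 st.py; python3 look.py 11
```

```text
13.7 [-61.36  52.53  54.93  51.31 125.45  51.02] [ 0.5059 -0.3773  0.0785] [[0.974, -0.062, 0.22], [-0.228, -0.306, 0.924], [0.01, -0.95, -0.312]] F [-0.2  0.8  0.4] M [-0.37  0.13 -0.01] 0.05120869926039032
theta 71.83 s 0.1488 off -0.0233 lat 0.0009  rotdev [-0.   -0.04  0.57] F tool [-0.34 -0.63  0.55] M [-0.39 -0.01  0.04]
```

View pics/t11.png

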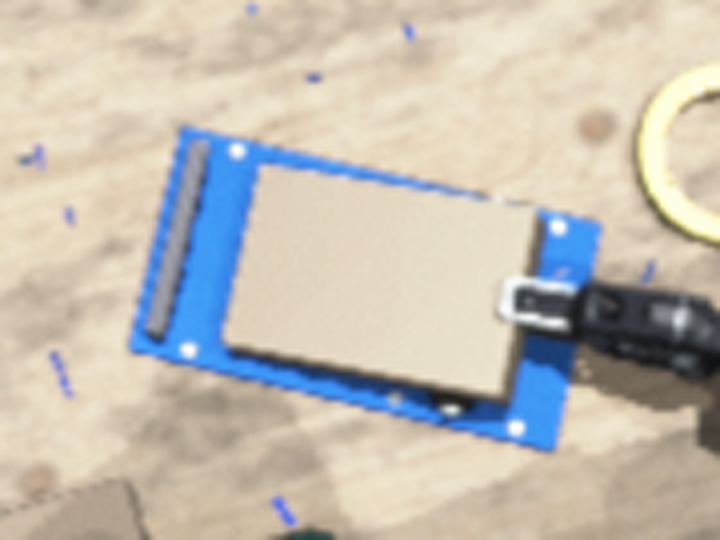

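The lean force has dropped to zero, so the brick is on the bar. But the tool moved less in y than I commanded, so something may be in the way. I'll check before moving again.

Run:
```python
from cell import *
import cv2,json,numpy as np
a=snapshot("top")["pixels"][:,:,::-1];b=snapshot("scene")["pixels"][:,:,::-1]
r=lambda a:cv2.resize(a,(800,600),interpolation=cv2.INTER_CUBIC)
cv2.imwrite("pics/t12.png",r(a[150:390,220:540]));cv2.imwrite("pics/s12.png",r(b[185:365,220:460]))
for l in open("log.jsonl"):
    s=json.loads(l);print(round(s["clock"],1),np.round(s["tau"],1),np.round(s["qvel"],1))
```

```text
1.0 [ -2.  -33.6 -31.    0.    0.1  -0.8] [29.7  3.9 -7.7  0.3  4.  52.1]
1.9 [ -0.6 -60.7 -26.3   0.7   1.4  -1. ] [ -5.3  47.7 -37.3  96.4  26.6  65.7]
2.7 [ -5.4 -41.5 -31.4   0.9   1.   -0.8] [ 55.5 -21.9  25.9 -67.6 -39.6  47.8]
3.6 [  0.  -39.6 -31.    0.    0.    0. ] [-0.4  0.7 -0.1  0.  -0.1 -0. ]
4.5 [  0.  -39.1 -30.5   0.   -0.    0. ] [-0.  -0.2 -0.3 -0.1 -0.  -0.1]
5.4 [  0.  -40.1 -30.7   0.3   0.1  -0.1] [ 0.   0.1  0.1 -0.4 -0.1  0.1]
6.2 [ -0.  -42.  -30.3   1.1   0.5  -0. ] [0.  0.1 0.  0.4 0.2 0.1]
7.2 [  0.1 -42.9 -29.9   1.4   0.8  -0. ] [-0.6  0.5 -0.1  0.  -0.1 -0.1]
8.1 [  0.6 -46.5 -29.2   1.8   1.2   0.1] [-5.8  6.3 -3.7  7.4  5.7 -4.4]
9.0 [  0.6 -49.9 -28.6   2.3   1.7   0. ] [-4.8  7.  -4.   6.9  5.8 -3.2]
10.0 [  0.5 -53.2 -27.8   2.6   2.2   0. ] [-3.8  7.7 -4.2  6.6  5.9 -2. ]
10.9 [  0.4 -56.3 -26.9   2.9   2.6   0. ] [-2.9  8.  -4.2  6.5  5.7 -1. ]
11.8 [  0.2 -59.3 -26.    3.1   2.9  -0. ] [-2.2  8.4 -4.4  6.5  5.6 -0.2]
12.8 [  0.2 -60.5 -25.2   3.2   3.   -0. ] [-0.8  4.2 -2.1  3.5  2.6  0.4]
13.7 [ -0.  -59.  -24.3   2.7   2.6   0. ] [-0.1  0.3  0.1  0.1 -0.1 -0. ]
```

View pics/t12.png

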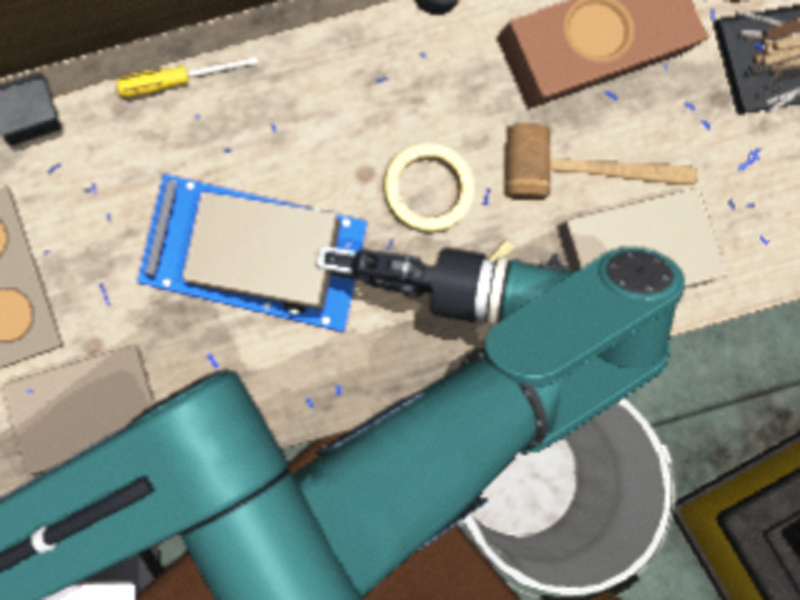

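View pics/s12.png

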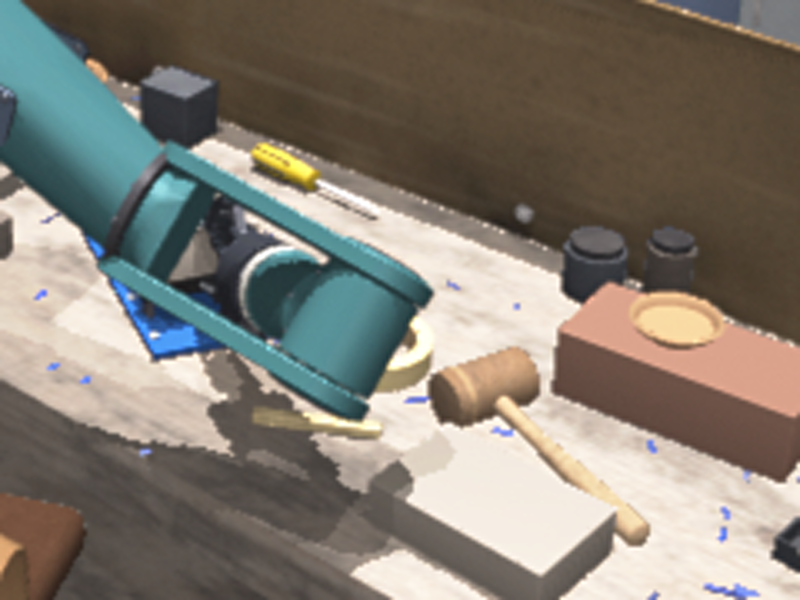

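The brick lies on the bar with its head at about (330,265) in the top zoom, between the open fingers. Neither force nor torque shows an obstruction. I'll open gradually, which moves both fingers away from the brick.

Call:
carry_out([
  [0,0,0,0,0,0,-0.23],
  [0,0,0,0,0,0,-0.26],
  [0,0,0,0,0,0,-0.29],
  [0,0,0,0,0,0,-0.32],
  [0,0,0,0,0,0,-0.36],
  [0,0,0,0,0,0,-0.4],
  [0,0,0,0,0,0,-0.45],
  [0,0,0,0,0,0,-0.5],
  [0,0,0,0,0,0,-0.55],
  [0,0,0,0,0,0,-0.6],
])

```text
clock: 14.73
tool_pos: [0.506, -0.3772, 0.0791]
orientation: [[0.974, -0.062, 0.22], [-0.228, -0.307, 0.924], [0.01, -0.95, -0.313]]
force: [-0.6, -0.1, 0.8]
opening: 0.0684
```

```bash
python3 rec.py;python3 st.py; python3 look.py 13
```

```text
14.73 [-61.34  52.46  54.93  51.31 125.44  51.02] [ 0.506  -0.3772  0.0791] [[0.974, -0.062, 0.22], [-0.228, -0.307, 0.924], [0.01, -0.95, -0.313]] F [-0.6 -0.1  0.8] M [-0.44  0.07 -0.03] 0.06836688793891724
theta 71.78 s 0.1489 off -0.0237 lat 0.0010  rotdev [-0.   -0.04  0.61] F tool [-0.57 -0.69 -0.43] M [-0.44  0.03 -0.02]
```

View pics/t13.png

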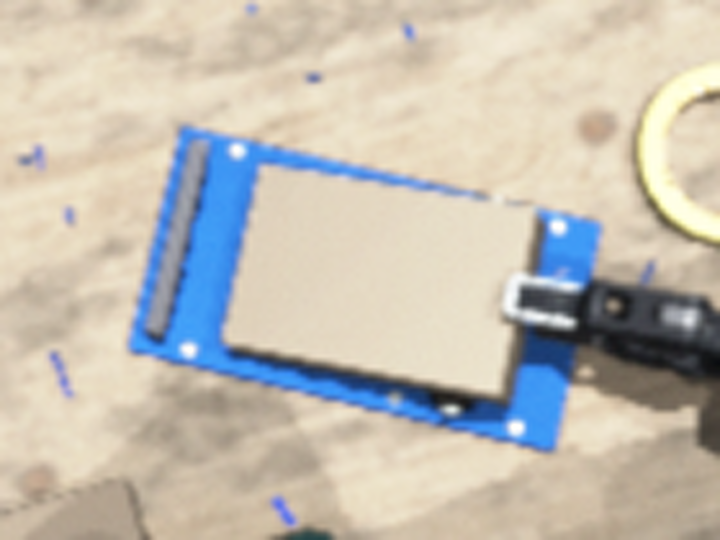

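Call:
carry_out([
  [0,0,-0.004,0,0,0,-0.6],
  [0,0,-0.004,0,0,0,-0.6],
  [0,0,-0.004,0,0,0,-0.6],
  [0,0,-0.004,0,0,0,-0.6],
  [0,0,-0.004,0,0,0,-0.6],
  [0,0,-0.004,0,0,0,-0.6],
  [0,0,-0.004,0,0,0,-0.6],
  [0,0,-0.004,0,0,0,-0.6],
  [0,0,-0.004,0,0,0,-0.6],
  [0,0,0,0,0,0,-0.6],
])

```text
clock: 15.67
tool_pos: [0.4969, -0.4149, 0.0917]
orientation: [[0.973, -0.062, 0.221], [-0.229, -0.307, 0.924], [0.011, -0.95, -0.313]]
force: [0.1, 0.5, 1.1]
opening: 0.0684
```

```bash
python3 rec.py;python3 st.py; python3 look.py 14
```

```text
15.67 [-63.15  55.08  48.62  52.22 129.03  53.3 ] [ 0.4969 -0.4149  0.0917] [[0.973, -0.062, 0.221], [-0.229, -0.307, 0.924], [0.011, -0.95, -0.313]] F [0.1 0.5 1.1] M [-0.42  0.05  0.04] 0.06839656583877465
theta 71.74 s 0.1896 off -0.0235 lat 0.0008  rotdev [-0.   -0.09  0.62] F tool [-0.02 -1.21  0.13] M [-0.42 -0.03 -0.06]
```

View pics/t14.png

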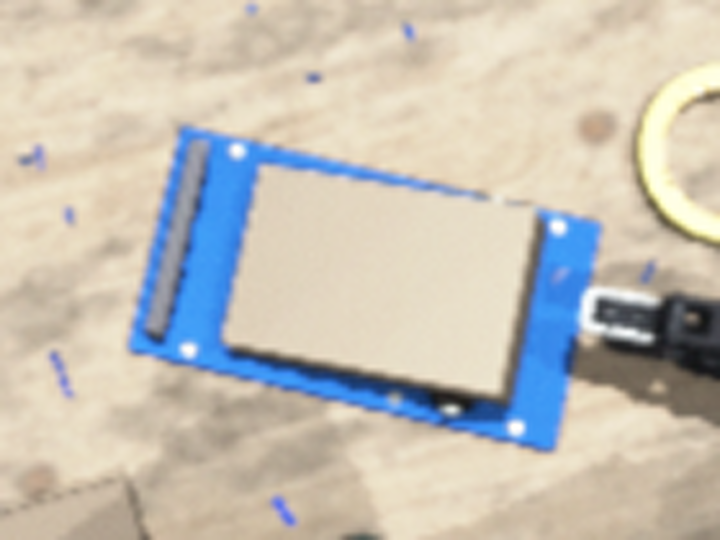

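The fingers are clear of the head, with the tips at about (590,310) and the brick's edge at 540. The brick hasn't moved. I lift away.

Call:
carry_out([
  [0,-0.01,-0.008,0,0,0,-0.6],
  [0,-0.01,-0.008,0,0,0,-0.6],
  [0,-0.019,-0.008,0,0,0,-0.6],
  [0,-0.019,-0.006,0,0,0,-0.6],
  [0,-0.019,-0.006,0,0,0,-0.6],
  [0,-0.019,-0.006,0,0,0,-0.6],
  [0,-0.01,-0.003,0,0,0,-0.6],
  [0,0,0,0,0,0,-0.6],
  [0,0,0,0,0,0,-0.6],
  [0,0,0,0,0,0,-0.6],
])

```text
clock: 16.6
tool_pos: [0.4928, -0.4244, 0.2184]
orientation: [[0.974, -0.059, 0.218], [-0.225, -0.31, 0.924], [0.013, -0.949, -0.315]]
force: [-0.0, 0.8, -0.5]
opening: 0.0684
```

```bash
python3 rec.py; python3 look.py 15
python3 - <<'E'
from cell import *
import cv2
a=snapshot("top")["pixels"][:,:,::-1];b=snapshot("scene")["pixels"][:,:,::-1]
cv2.imwrite("pics/t16.png",a);cv2.imwrite("pics/s16.png",b)
E
```

```text
16.6 [-63.65  49.56  43.01  60.11 135.74  65.11] [ 0.4928 -0.4244  0.2184] [[0.974, -0.059, 0.218], [-0.225, -0.31, 0.924], [0.013, -0.949, -0.315]] F [-0.   0.8 -0.5] M [-0.49  0.1  -0.01] 0.06842251731272295
```

View pics/t15.png

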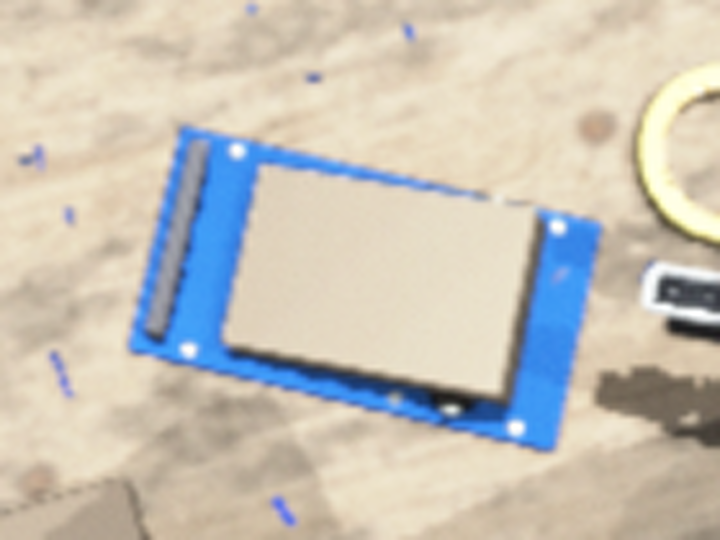

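View pics/s16.png

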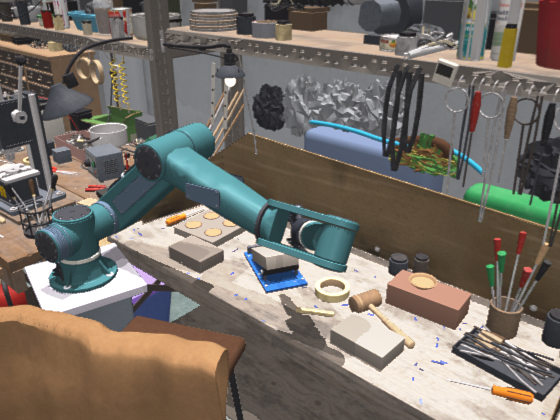

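View pics/t16.png

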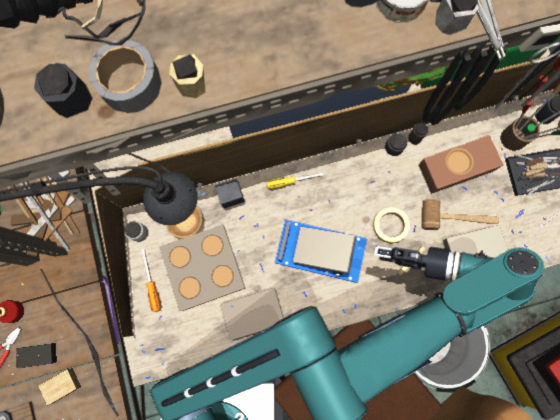

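Run:
```python
from h import *
from cell import snapshot
T=snapshot("top");p=np.load("stand.npy")
t=(np.array([(258,163),(540,206),(505,395),(222,347)],float)+.5)/(720/140)-.5+[250,195]
def pts(f,y,th,yaw):
    th=np.radians(th);n=np.array([np.cos(th),0,-np.sin(th)]);u=np.array([np.sin(th),0,np.cos(th)]);e=np.array([0,1,0])
    P=[-.042*n+s*u+l*e+[0,0,.01] for s,l in((0,.0525),(.16,.0525),(.16,-.0525),(0,-.0525))]
    return S(p,S([f,y,np.radians(yaw)],P))
for fix in (72,):
    r=least_squares(lambda v:(proj(T,pts(v[0],v[1],fix,v[2]))-t).ravel(),[-.06,0,0],x_scale=[.01,.01,1]);print(r.x,np.round(r.fun,1))
```

```text
[-0.06065995 -0.00343677  1.79710942] [ 0.4  0.3 -0.3 -0.3 -0.3  0.1  0.2 -0.1]
```

The fit gives the foot at -60.7 mm, square to within about 2° and lying at the 72° tilt (18° slope), with residuals under 0.5 px. I'll hand it in.

```bash
python3 -c "
from cell import *
print(close_job())"
```

```text
the job is handed in; nothing more can be done
None
```

The brick is lying on the rest bar and the job is handed in at 16.6 s. I straddled the top of the brick with a loosely open gripper (51 mm over 42 mm) and pushed it past balance with the heel-side finger. I then let it down leaning on the bar-side finger, following the arc about its foot. Once it was on the bar I opened the fingers, backed out past the head and lifted clear.

**Final checks:**
- **Position:** a fit to the top view with the tilt fixed at 72° (an 18° slope) left residuals under 0.5 px. It put the foot at -60.7 mm in the stand frame, so the foot did not kick back.
- **Yaw:** the fit gives about 1.8° to the stand, against about 1.0° at the start.
- **Forces:** the lean force read up to 3.4 N, then dropped to about zero when the brick met the bar. The brick did not move when the fingers opened.
- **Bystanders:** by eye, the tape, screwdriver, steel block and graver look unmoved. The brass bar was behind the gripper in the last top view, but in the scene view it is where it started.

**One disagreement:** in the last lowering step the tool came down less than I commanded and ended about 4 mm off the arc. Forces and joint torques stayed small and I found no contact, so I opened and withdrew without finding the cause.

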